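Squeeze the sprung tweezers to the gap plate's lines

ROBOT

A 7-joint arm with a two-finger parallel gripper is mounted at the origin on a cart in front of the work surface, level with it; the furniture and walls round the work are solid. World frame = base frame: x ahead of the robot, y to its left, z up, the work surface at z = 0. Lengths are in m, angles in rad, forces in N, time in s.
With the tool pointing down it reaches from about 0.4 to 0.75 m from the base axis. Payload 19.5 kg.
Tool frame: the origin (TCP) lies midway between the tips of the shut fingers; the grasp point (between the pads) lies 19 mm behind it; z points along the fingers, y is the line along which they close (so a half turn about z gives the same grasp; the last joint's range is limited). The gripper opens to 85 mm and grips with 20 to 120 N. Pads are 22 mm wide; open, the fingers measure 114 mm over their backs; the gripper's body (76 mm by 85 mm) begins 54 mm behind the grasp point. The pads swing forward as they close: fully open they stand 13 mm farther back than shut.
Start: joints at [-1.228, 0.707, -0.028, 1.485, 0.022, 0.951, -0.075], TCP at [0.216, 0.533, 0.231] pointing down, gripper open.
Joint ranges: [-2.71, 2.71], [-0.32, 2.16], [-1.57, 1.52], [0, 2.45], [-1.46, 4.6], [0, 2.02], [-2.83, 2.83]. Speed limits (rad/s): [1.89, 1.89, 2.57, 2.57, 3.01, 3.01, 3.01].

INTERFACE

Orientations are given as a rotation vector (axis times angle).
In Python, from workcell import robot gives the robot as it stands.
- The arm moves only by the tool advance, called after "Request:" as name([rows], argument=value, ...), one row to a line, values as JSON. Schema: {"type":"object","properties":{"motion":{"type":"array","items":{"type":"array","items":{"type":"number"},"minItems":5,"maxItems":5},"minItems":1,"maxItems":20},"only":{"type":"string"},"quiet":{"type":"boolean"},"lines":{"type":"string"}},"required":["motion"],"additionalProperties":false}. motion is a list of rows, 1 to 20 of them, each of 5 numbers: the opening from 0.0 (shut) to 1.0 (fully open), then dx, dy, dz in m, then a turn about the tool's z in rad; each row is the pose to reach, as a shift and turn from the pose commanded when the call began, along the tool's axes at that moment; what a row does not reach only later rows make up. A row lasts 1/10 s, in which the tool goes at most 0.05 m and 0.15 rad, less where a joint would pass 70% of its speed; a pose out of reach is approached as far as the arm can. The fingers move at their own pace and stop on an object; the grip force is fixed at half the most. Time passes only in rows, so rows that do not move let the fingers close. The tool returns the time, the measured TCP pose, the force, the opening and the grip force at its end. only (a regular expression) keeps the lines of the reply that match it, lines (a string "A,B") keeps lines A to B, and quiet returns only ok. Input that does not fit is refused with a message, and nothing moves.
- robot.observe(): the state, without advancing time (a new reading comes with each control period).
- robot.get_image(name): name is "scene" or "side" or "wrist"; returns a dict with "image" (420x560x3 uint8, red, green, blue), "mtx" (3x3 intrinsics, pixels), "T" (4x4, takes a point from camera to world coordinates). Camera axes: x right, y down, z forward; pixel columns grow to the right and rows downward; lengths in m; the calibration is good to about 2 mm. The wrist camera is an equidistant fisheye: a pixel r from the principal point sees the ray r / f radians off the axis. A picture is of the moment at which its call begins. There is no depth.
- robot.close_job(): hands the job in; it is judged then, once.
The state is a dict: "t": time; "q": joint angles; "qd": joint speeds; "joint_efforts": joint torques, N m; "tool_pos": TCP position; "tool_rot": TCP orientation; "ft_force": force on the tool from outside, world axes, zero at the start; "torque": the same for the moment, N m; "opening": opening from 0.0 (shut) to 1.0 (fully open); "gripper_force": force on a finger pad.
Only numpy, scipy, OpenCV 4.12 (cv2) and the standard library are available. Lean on these libraries where they do the work, as an engineer would, in place of code of your own. Each camera call takes 0.05 s, during which the arm holds its last target. There are 200 camera calls.

TASK

Pick up the sprung tweezers and bring them level and still open over the white gap plate, tips just above its two lines without touching the plate, turned so that the red-gripped leg's tip is on the red line's side and the other on the black line's side. Then squeeze until each tip stands over its own line, 20 mm apart, and finish while still holding that gap steady there for the reading: do not put the tweezers down or let go. Never pinch the tips shut, and leave the bolt, bushing and pin standing where they are.

Things in the scene. Friction and masses are not known exactly. Their poses are not given: they have to be found in the camera images.
- tweezers: Steel sprung tweezers lying flat, 183 mm long, 24 mm high, about 80 g, balanced near the grips. Origin: underside, midway between the two grips; x along the axis to the tips, y to the red-gripped leg, z up. Round bend block (26 mm wide) centred at x = -100 mm; tips at x = +70 mm. The legs move symmetrically about hinges at x = -100 mm, y = +-6 mm
- grips (a point): midway between the rubbery grips (one red, one black), 12 mm above the underside. Grips: x -20 to +20 mm, 24 mm high, flat outer sides, squeezed along y. At rest the outer sides are 50 mm apart here, 53 mm at the front ends; at the 20 mm tip gap they are parallel, 36 mm apart. The tip gap changes 1.7 times as much as this width
- red_leg (a joint): closing angle of each leg, rad: 0 at rest (tips 44 mm apart), 0.0706 at the 20 mm tip gap, 0.127 with the tips shut. Spring force on each grip: about 4 N to begin to move, 10 N at the 20 mm gap; 15 N with nothing to stop the fingers shuts the tips
- tip_red (a point): tip of the red-gripped leg: inner edge of its end, 12 mm above the tweezers' underside (the steel there is 8 mm high, its lower edge 4 mm below this point)
- tip_black (a point): tip of the black-gripped leg, likewise; the tip gap is the distance between the two tip points
- gap_plate: White plate 90 x 84 x 6 mm fixed flat on the table; origin: centre of its underside. On top two lines, 4 mm wide, 50 mm long, run along x, centred at x = 0: red at y = +10 mm, black at y = -10 mm. A dot of each colour lies past the lines' +x end, at x = 33, y = +20 (red) and -20 mm (black). With the tweezers' x along the plate's x each leg is on its colour's side
- bolt: hex bolt standing on its head, 22 mm wide, 53 mm high; bystander, origin at the centre of its underside
- bushing: steel sleeve bushing standing, 41 mm wide, 52 mm high; bystander, origin at the centre of its underside
- pin: steel fixture pin with a black knurled head, standing on the head, 27 mm wide, 52 mm high; bystander, origin at the centre of its underside

How it is judged:
On the way, in this order (a step that is already met when the one before it is completed fails the run):
1. the tweezers are held by the fingers over the plate, off it, level and still open (tips at least 26 mm apart), each tip on its own line's side (x of tip_red in the frame of gap_plate between -0.02 and 0.02 m and y of tip_red in the frame of gap_plate between 0.006 and 0.028 m and z of tip_red in the frame of gap_plate between 0.014 and 0.06 m and x of tip_black in the frame of gap_plate between -0.02 and 0.02 m and y of tip_black in the frame of gap_plate between -0.028 and -0.006 m and z of tip_black in the frame of gap_plate between 0.014 and 0.06 m and distance between tip_red and tip_black above 0.026 m and contact force between the fingers and tweezers above 1 N and contact force between tweezers and gap_plate below 0.05 N and angle between tweezers's own z axis and vertical below 0.3 rad), for 0.2 s.
2. the tips are squeezed to the lines' gap (20 mm, within 2.5 mm), each over its own line, and held steady (x of tip_red in the frame of gap_plate between -0.02 and 0.02 m and y of tip_red in the frame of gap_plate between 0.005 and 0.015 m and z of tip_red in the frame of gap_plate between 0.014 and 0.06 m and x of tip_black in the frame of gap_plate between -0.02 and 0.02 m and y of tip_black in the frame of gap_plate between -0.015 and -0.005 m and z of tip_black in the frame of gap_plate between 0.014 and 0.06 m and distance between tip_red and tip_black between 0.0175 and 0.0225 m and contact force between the fingers and tweezers above 1 N and contact force between tweezers and gap_plate below 0.05 N and angle between tweezers's own z axis and vertical below 0.3 rad and velocity of joint red_leg between -0.08 and 0.08 rad/s and linear speed of tweezers below 0.03 m/s), for 1 s.
At the end, for the whole second after the job is handed in: The fingers hold the tweezers level (0.3 rad), off the plate and steady (0.03 m/s, leg 0.08 rad/s); tip points 17.5 to 22.5 mm apart, each within 5 mm sideways of its own colour's line, within 20 mm of the line's middle along it, 14 to 60 mm above the table (all of step 2); the arm keeps its last pose, push and grip.
It fails at once if the tips are pinched shut (under 4 mm apart) (distance between tip_red and tip_black below 0.004 m).
It fails at once if the bolt is moved by more than 20 mm or knocked over (distance of bolt from where it was at the start of the episode above 0.02 m or angle between bolt's own z axis and vertical above 0.5 rad).
It fails at once if the bushing is moved by more than 20 mm or knocked over (distance of bushing from where it was at the start of the episode above 0.02 m or angle between bushing's own z axis and vertical above 0.5 rad).
It fails at once if the pin is moved by more than 20 mm or knocked over (distance of pin from where it was at the start of the episode above 0.02 m or angle between pin's own z axis and vertical above 0.5 rad).
It also fails if it takes over 42 s, if anything falls off the work surface, if the arm or the gripper's body presses on something with over 40 N, if the wrist force passes 120 N, or if a joint passes its speed limit or range.

## Working session

There is one attempt and no reset: what is moved stays moved. The work goes in short steps, Python scripts to look and compute and a tool call to move; the robot and the scene stay as the last step left them, time stands still between calls to the robot, and variables do not carry over. Pictures are saved under pics/ and viewed, at most 10 in all, crops included, and the job is handed in when it is done.

```bash
ls; mkdir -p pics
```

Run:
```python
from workcell import robot
import cv2,numpy as np
for n in ["scene","side","wrist"]:
    d=robot.get_image(n); cv2.imwrite(f"pics/{n}0.png",d["image"][:,:,::-1]); print(n,d["mtx"].round(1).tolist(),d["T"].round(3).tolist())
print(robot.observe())
```

```text
pics
workcell.py
scene [[474.0, 0.0, 283.0], [0.0, 474.0, 213.0], [0.0, 0.0, 1.0]] [[0.87, -0.34, 0.358, 0.057], [-0.493, -0.565, 0.662, -0.912], [-0.022, -0.752, -0.659, 0.947], [0.0, 0.0, 0.0, 1.0]]
side [[530.7, 0.0, 273.1], [0.0, 530.7, 216.2], [0.0, 0.0, 1.0]] [[0.966, -0.141, 0.215, 0.281], [-0.257, -0.543, 0.799, -1.108], [0.004, -0.828, -0.561, 0.812], [0.0, 0.0, 0.0, 1.0]]
wrist [[325.2, 0.0, 276.7], [0.0, 325.2, 210.7], [0.0, 0.0, 1.0]] [[0.376, 0.893, 0.249, 0.152], [0.927, -0.362, -0.101, 0.558], [-0.0, 0.269, -0.963, 0.373], [0.0, 0.0, 0.0, 1.0]]
{'t': 0.15, 'q': array([-1.22766186,  0.70698043, -0.02762981,  1.48488707,  0.02199382,
        0.9509372 , -0.07546938]), 'qd': array([ 0.00081361, -0.00126674,  0.00083869, -0.00177081,  0.00069492,
       -0.00022417,  0.00067998]), 'joint_efforts': array([ 2.39258414e-03, -8.83291268e+01,  1.23490635e+00, -2.36179644e+01,
        1.69556297e-02,  5.46483629e-03,  4.68866972e-05]), 'tool_pos': array([0.21576945, 0.53274965, 0.23092411]), 'tool_rot': array([-6.00688655e-01, -3.08346626e+00,  1.40686850e-03]), 'ft_force': array([ 0.83881202, -0.80390771,  0.18723428]), 'torque': array([-0.02440571, -0.03612002, -0.00260438]), 'gripper_force': 0.0, 'opening': 1.0004280129571788}
```

View pics/scene0.png

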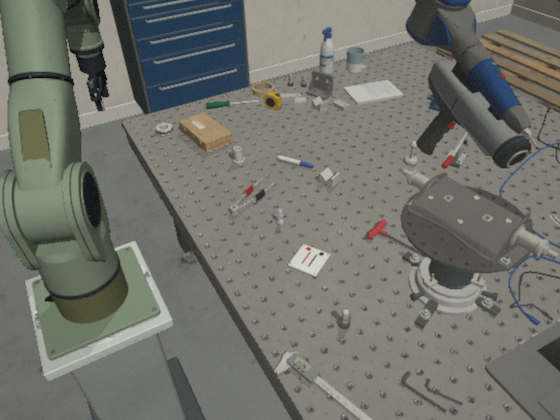

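View pics/side0.png

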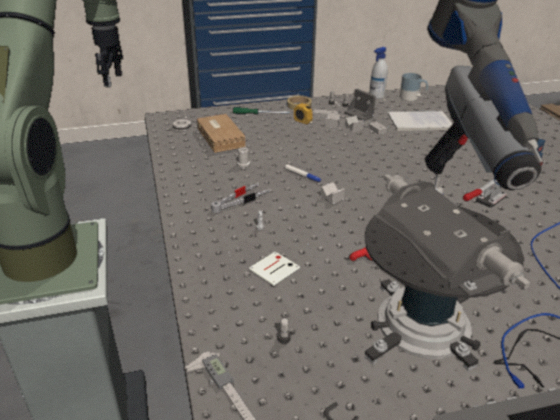

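The scene view shows the tweezers near (250,197), the plate near (310,260) and the standing parts near (237,155), (280,215) and (344,318). The side view shows the same things, with the tweezers at (237,199) and the plate at (275,268). I'll measure these by colour masks.

Create h.py:
```python
import numpy as np,cv2
from workcell import robot
from scipy.spatial.transform import Rotation as R
def ray(d,p):
    K=d["mtx"];x,y=(p[0]-K[0,2])/K[0,0],(p[1]-K[1,2])/K[1,1]
    return d["T"][:3,3],d["T"][:3,:3]@np.array([x,y,1])
def onz(d,p,z):
    o,v=ray(d,p); return o+v*(z-o[2])/v[2]
def pix(d,X):
    c=d["T"][:3,:3].T@(np.asarray(X)-d["T"][:3,3]);return (d["mtx"]@(c/c[2]))[:2]
def blobs(m,lo):
    n,l,s,c=cv2.connectedComponentsWithStats(m.astype(np.uint8))
    return [(s[i,4],c[i],l==i) for i in range(1,n) if s[i,4]>=lo]
```

Run:
```python
from h import *
ims=[]
for n,(x0,y0,x1,y1) in {"scene":(210,130,370,340),"side":(190,130,350,340)}.items():
    d=robot.get_image(n); a=d["image"].astype(int); r,g,b=a[...,0],a[...,1],a[...,2]
    roi=np.zeros(r.shape,bool); roi[y0:y1,x0:x1]=1
    red=roi&(r-np.maximum(g,b)>60); 
    print(n)
    for s,c,_ in blobs(red,3): print(" red",s,c.round(1),onz(d,c,.006).round(4),onz(d,c,.024).round(4))
    w=roi&(a.min(2)>190)
    for s,c,m in blobs(w,100):
        cn=max(cv2.findContours(m.astype(np.uint8),0,2)[0],key=cv2.contourArea)
        q=cv2.boxPoints(cv2.minAreaRect(cn)); h=cv2.convexHull(cn); ap=cv2.approxPolyDP(h,5,True)[:,0]
        print(" white",s,c.round(1),onz(d,c,.006).round(4),[onz(d,p,.006)[:2].round(4).tolist() for p in ap])
        fm=cv2.fillConvexPoly(np.zeros(r.shape,np.uint8),h,1)>0; fm=cv2.erode(fm.astype(np.uint8),np.ones((3,3)))>0
        for s2,c2,_ in blobs(fm&(a.max(2)<110),3): print("  dark",s2,c2.round(1),onz(d,c2,.006).round(4))
    ims.append(cv2.resize(d["image"][y0:y1,x0:x1,::-1],None,fx=2.8,fy=2.8,interpolation=cv2.INTER_CUBIC))
cv2.imwrite("pics/c1.png",cv2.resize(np.hstack(ims)[:590],(790,520)) if 0 else cv2.resize(np.hstack(ims),(790,520)))
d=robot.get_image("scene");
```

```text
scene
 red 47 [249.  189.7] [0.5301 0.1872 0.006 ] [0.5211 0.1662 0.024 ]
 red 11 [368.6 235.2] [ 0.7295 -0.1758  0.006 ] [ 0.7167 -0.1899  0.024 ]
 red 6 [308.  248.5] [ 0.5537 -0.1326  0.006 ] [ 0.5442 -0.1475  0.024 ]
 white 487 [308.4 260.6] [ 0.5306 -0.1721  0.006 ] [[0.5831, -0.1833], [0.5202, -0.2214], [0.4877, -0.1524], [0.5517, -0.1201]]
  dark 6 [321.  253.5] [ 0.5742 -0.1671  0.006 ]
side
 red 77 [239.8 191.1] [0.5302 0.1914 0.006 ] [0.5246 0.1624 0.024 ]
 red 11 [277.7 256.8] [ 0.5559 -0.1318  0.006 ] [ 0.5498 -0.1535  0.024 ]
 white 622 [273.3 268.5] [ 0.534  -0.1719  0.006 ] [[0.5486, -0.1143], [0.5922, -0.1812], [0.5223, -0.222], [0.485, -0.1609]]
  dark 9 [289.7 264.1] [ 0.5761 -0.1659  0.006 ]
```

View pics/c1.png

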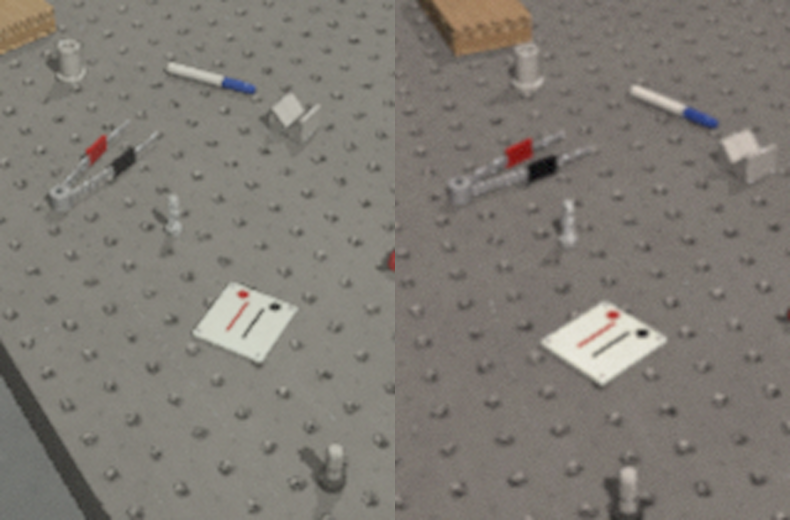

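The crops show the tweezers with the bend at lower left, about scene (235,207), tips at (262,179) and (274,184), red leg on the upper left. The plate has its dots at the upper-right end. The pin stands between the tweezers and the plate.

Run:
```python
from h import *
d=robot.get_image("scene")
P={k:onz(d,p,z) for k,p,z in [("bend",(235,207),.012),("tr",(261.8,179.3),.012),("tb",(274,183.7),.012),("gr",(249,189.7),.014),("gb",(259.8,194.6),.014),
 ("bush",(239,163),0),("pin",(280.5,224),0),("bolt",(345,326),0)]}
for k,v in P.items(): print(k,v.round(3))
t=(P["tr"]+P["tb"])/2-P["bend"]; print("len",np.linalg.norm(t),"yaw",np.arctan2(t[1],t[0]))
g=P["bend"]+t/np.linalg.norm(t)*.1;print("grip",g,(P["gr"]+P["gb"])/2)
s=robot.observe();M=R.from_rotvec(s["tool_rot"]).as_matrix();print(M.round(3).tolist())
c=np.array([g[0],g[1],.231]);print("tool shift",M.T@(c-s["tool_pos"]))
```

```text
bend [0.453 0.126 0.012]
tr [0.588 0.208 0.012]
tb [0.61  0.166 0.012]
gr [0.526 0.178 0.014]
gb [0.544 0.138 0.014]
bush [ 0.57   0.346 -0.   ]
pin [ 0.541 -0.     0.   ]
bolt [ 0.497 -0.391  0.   ]
len 0.15819871388201148 yaw 0.3934201257929583
grip [0.54520025 0.16470395 0.012     ] [0.53532324 0.15813959 0.014     ]
[[-0.927, 0.375, -0.0], [0.375, 0.927, -0.0], [0.0, -0.0, -1.0]]
tool shift [-4.43518038e-01 -2.17606161e-01  2.41455609e-04]
```

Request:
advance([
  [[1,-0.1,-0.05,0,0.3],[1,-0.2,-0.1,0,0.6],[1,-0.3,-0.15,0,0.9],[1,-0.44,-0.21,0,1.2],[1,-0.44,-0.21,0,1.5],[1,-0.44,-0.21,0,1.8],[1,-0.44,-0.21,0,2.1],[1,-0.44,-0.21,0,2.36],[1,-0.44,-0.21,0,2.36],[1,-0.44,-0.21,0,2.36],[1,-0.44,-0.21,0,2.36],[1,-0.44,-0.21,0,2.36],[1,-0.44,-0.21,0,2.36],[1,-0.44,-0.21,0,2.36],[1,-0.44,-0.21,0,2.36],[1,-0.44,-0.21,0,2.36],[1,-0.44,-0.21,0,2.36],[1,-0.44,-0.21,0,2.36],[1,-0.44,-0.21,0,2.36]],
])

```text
refused: motion[0]: the value is too long (schema: maxItems 5). Nothing was moved.
```

The call was refused and nothing moved: it wants a list of rows, each a list of 5 numbers. Same move again in that form.

Request:
advance([
  [1,-0.1,-0.05,0,0.3],
  [1,-0.2,-0.1,0,0.6],
  [1,-0.3,-0.15,0,0.9],
  [1,-0.44,-0.21,0,1.2],
  [1,-0.44,-0.21,0,1.5],
  [1,-0.44,-0.21,0,1.8],
  [1,-0.44,-0.21,0,2.1],
  [1,-0.44,-0.21,0,2.36],
  [1,-0.44,-0.21,0,2.36],
  [1,-0.44,-0.21,0,2.36],
  [1,-0.44,-0.21,0,2.36],
  [1,-0.44,-0.21,0,2.36],
  [1,-0.44,-0.21,0,2.36],
  [1,-0.44,-0.21,0,2.36],
  [1,-0.44,-0.21,0,2.36],
  [1,-0.44,-0.21,0,2.36],
  [1,-0.44,-0.21,0,2.36],
  [1,-0.44,-0.21,0,2.36],
  [1,-0.44,-0.21,0,2.36],
])

```text
t: 2.25
tool_pos: [0.5448, 0.1731, 0.2313]
tool_rot: [-3.079, -0.623, 0.0]
ft_force: [0.3, -0.2, -0.5]
opening: 1.001
gripper_force: 0.0
```

Run:
```python
from h import *
s=robot.observe();print(s["q"].round(2),s["tool_pos"],R.from_rotvec(s["tool_rot"]).as_matrix().round(3).tolist())
d=robot.get_image("wrist");cv2.imwrite("pics/w1.png",d["image"][:,:,::-1]);print(d["T"].round(3).tolist())
```

```text
[-0.65  0.77  0.6   1.51 -0.48  1.01 -1.09] [0.54483085 0.17309402 0.23131696] [[0.921, 0.389, -0.0], [0.389, -0.921, 0.0], [-0.0, -0.0, -1.0]]
[[0.389, -0.888, -0.247, 0.606], [-0.921, -0.375, -0.104, 0.199], [-0.0, 0.268, -0.964, 0.374], [0.0, 0.0, 0.0, 1.0]]
```

View pics/w1.png

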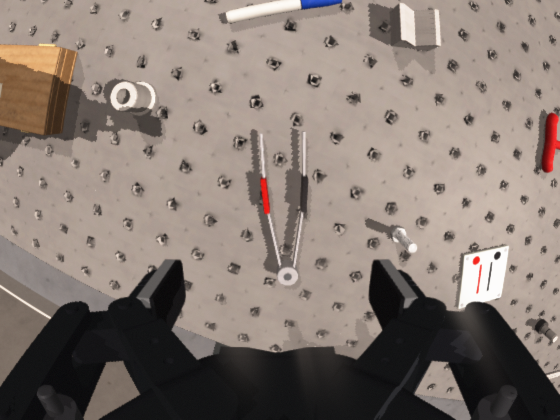

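The wrist view shows the red tip near (262,133), the black tip near (304,133), the grips near (265,196) and (304,194), the bend block near (288,276) and the plate near (483,277) with its dots at (477,260) and (497,256).

Add to h.py:
```python
def wz(d,p,z):
    K=d["mtx"];u=np.array([p[0]-K[0,2],p[1]-K[1,2]])/K[0,0];r=np.hypot(*u)
    v=np.array([*(u/max(r,1e-9)*np.sin(r)),np.cos(r)]);v=d["T"][:3,:3]@v;o=d["T"][:3,3]
    return o+v*(z-o[2])/v[2]
def wpix(d,X):
    c=d["T"][:3,:3].T@(np.asarray(X)-d["T"][:3,3]);r=np.hypot(c[0],c[1]);K=d["mtx"]
    return K[:2,2]+c[:2]/r*np.arctan2(r,c[2])*K[0,0]
```

Create m.py:
```python
from h import *
d=robot.get_image("wrist");a=d["image"].astype(int)
r,g,b=a[...,0],a[...,1],a[...,2];yy,xx=np.mgrid[:420,:560]
red=r-np.maximum(g,b)>80
for s,c,m in blobs(red,12): print("red",s,c.round(1),wz(d,c,.006)[:3].round(4),wz(d,c,.024)[:2].round(4))
pl=(xx>430)&(yy>225)&(yy<330)
w=pl&(a.min(2)>200)
for s,c,m in blobs(w,100):
    h=cv2.convexHull(np.argwhere(m)[:,::-1].astype(np.int32));fm=cv2.fillConvexPoly(np.zeros(r.shape,np.uint8),h,1)
    M=cv2.moments(h);cc=(M["m10"]/M["m00"],M["m01"]/M["m00"]);print("plate",s,cc,wz(d,cc,.006).round(4))
    for s2,c2,_ in blobs((cv2.erode(fm,np.ones((5,5)))>0)&(a.max(2)<110),4): print(" dark",s2,c2.round(1),wz(d,c2,.006).round(4))
bk=(a.max(2)<60)&(xx>285)&(xx<320)&(yy>165)&(yy<225)
for s,c,m in blobs(bk,20): print("blk",s,c.round(1),wz(d,c,.024).round(4))
```

```bash
python3 m.py
```

Run:
```python
from h import *
d=robot.get_image("wrist")
P={k:wz(d,p,z)[:2] for k,p,z in [("tr",(262,133),.016),("tb",(304,133),.016),("bend",(288,276),.024),("gr",(265,196),.024),("gb",(304,194),.024)]}
for k,v in P.items():print(k,v.round(4))
t=(P["tr"]+P["tb"])/2-P["bend"];print(np.linalg.norm(t),np.arctan2(*t[::-1]),P["bend"]+t/np.linalg.norm(t)*.1,np.linalg.norm(P["tr"]-P["tb"]))
c=cv2.resize(d["image"][110:300,220:350,::-1],None,fx=3,fy=3,interpolation=cv2.INTER_CUBIC)
e=cv2.resize(d["image"][235:325,440:530,::-1],None,fx=4,fy=4,interpolation=cv2.INTER_CUBIC)
o=np.zeros((570,760,3),np.uint8);o[:,:390]=c;o[:360,400:760]=e;cv2.imwrite("pics/w2.png",o)
```

```text
red 551 [551.3 141.6] [ 0.7677 -0.174   0.006 ] [ 0.7598 -0.1557]
red 218 [264.7 195.8] [0.5233 0.1792 0.006 ] [0.5274 0.1802]
red 48 [476.  259.9] [ 0.5554 -0.1313  0.006 ] [ 0.5579 -0.1151]
red 51 [478.9 278. ] [ 0.5329 -0.1556  0.006 ] [ 0.5365 -0.1383]
plate 1938 (482.9315130830489, 276.02828972317025) [ 0.5382 -0.1611  0.006 ]
 dark 30 [496.9 255. ] [ 0.5755 -0.1653  0.006 ]
 dark 15 [489.5 273.5] [ 0.5457 -0.1711  0.006 ]
blk 149 [303.1 189.9] [0.5499 0.1438 0.024 ]
tr [0.5896 0.2094]
tb [0.6075 0.1672]
bend [0.447  0.1173]
gr [0.5273 0.1798]
gb [0.5461 0.141 ]
0.16728319457426755 0.43784374573545454 [0.53760439 0.15974652] 0.04587466135375087
```

View pics/w2.png

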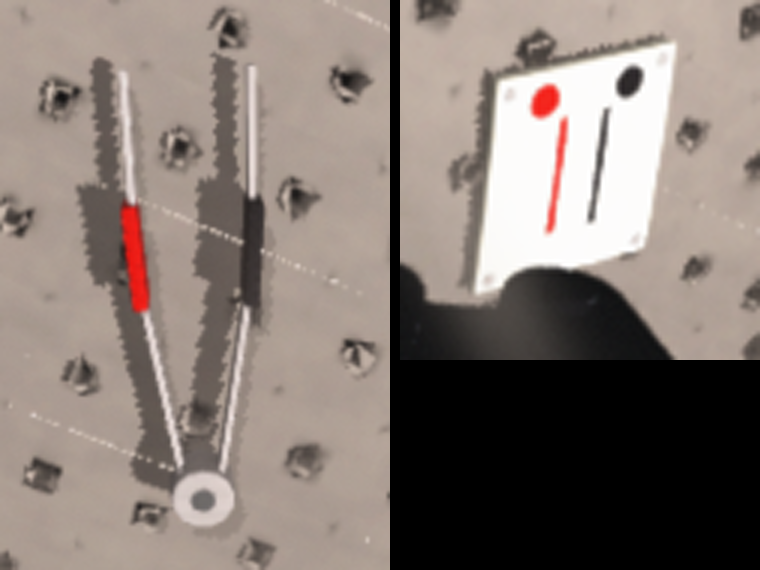

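Request:
advance([
  [1,-0.0123,0.0091,0.04,-0.037],
  [1,-0.0123,0.0091,0.08,-0.037],
  [1,-0.0123,0.0091,0.12,-0.037],
  [1,-0.0123,0.0091,0.15,-0.037],
  [1,-0.0123,0.0091,0.18,-0.037],
  [1,-0.0123,0.0091,0.2,-0.037],
  [1,-0.0123,0.0091,0.215,-0.037],
  [0.8,-0.0123,0.0091,0.228,-0.037],
  [0.75,-0.0123,0.0091,0.228,-0.037],
  [0.7,-0.0123,0.0091,0.228,-0.037],
  [0.7,-0.0123,0.0091,0.228,-0.037],
  [0.7,-0.0123,0.0091,0.228,-0.037],
])

```text
t: 3.6
tool_pos: [0.5373, 0.1601, 0.004]
tool_rot: [-3.068, -0.676, -0.002]
ft_force: [-0.0, 0.0, 0.8]
opening: 0.698
gripper_force: 0.0
```

Run:
```python
from h import *
d=robot.get_image("wrist");o=np.zeros((420,790,3),np.uint8);o[:,:560]=d["image"][:,:,::-1]
e=robot.get_image("side")["image"][150:240,190:300,::-1];o[:180,570:790]=cv2.resize(e,(220,180))
e=robot.get_image("scene")["image"][150:240,200:310,::-1];o[200:380,570:790]=cv2.resize(e,(220,180))
cv2.imwrite("pics/w3.png",o)
```

```text
(no output)
```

View pics/w3.png

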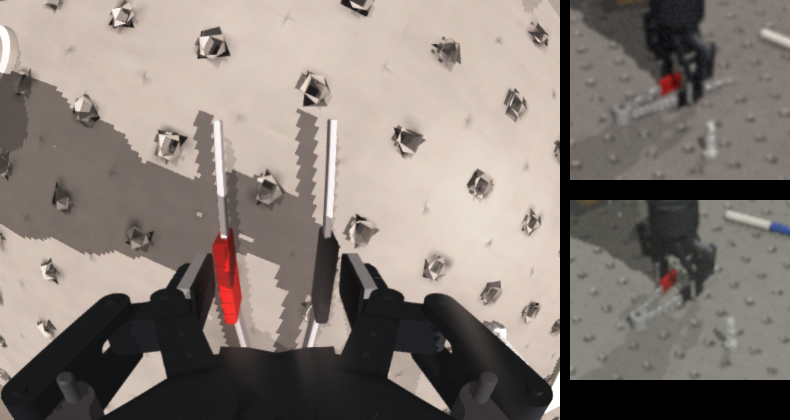

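The wrist view shows the red grip at (228,277) and the black one at (326,275), between the pads with even clearance. I'll now close gently.

Request:
advance([
  [0.65,0,0,0,0],
  [0.62,0,0,0,0],
  [0.59,0,0,0,0],
  [0.56,0,0,0,0],
  [0.54,0,0,0,0],
  [0.54,0,0,0,0],
  [0.54,0,0,0,0],
])

```text
t: 4.45
tool_pos: [0.5373, 0.1599, 0.0039]
tool_rot: [-3.068, -0.676, -0.001]
ft_force: [-2.3, -0.5, 12.9]
opening: 0.542
gripper_force: 8.6
```

Create tips.py:
```python
from h import *
import sys
# tip ends in wrist image: bright steel columns above grips
d=robot.get_image("wrist");s=robot.observe();M=R.from_rotvec(s["tool_rot"]).as_matrix()
print("open",s["opening"],"f",s["gripper_force"],s["tool_pos"].round(4))
cv2.imwrite(f"pics/{sys.argv[1]}.png",cv2.resize(d["image"][80:350,160:400,::-1],None,fx=2.2,fy=2.2,interpolation=cv2.INTER_CUBIC))
```

```bash
python3 tips.py w4
```

```text
open 0.5388097421671373 f 8.648781623487594 [0.5373 0.1599 0.0039]
```

View pics/w4.png

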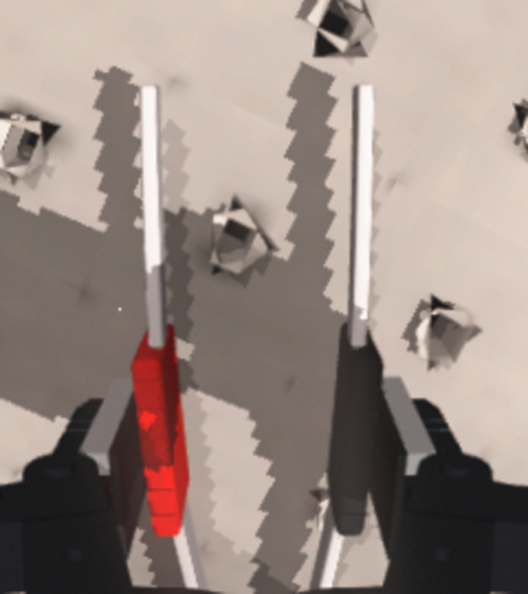

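The picture shows both grips in contact, with the tips' inner edges at crop (160,88) and (354,88). I'll lift 40 mm, then estimate the gap.

Run:
```python
from h import *
d=robot.get_image("wrist")
a,b=[wz(d,(160+x/2.2,80+88/2.2),.016) for x in (160,354)];print(a.round(4),b.round(4),np.linalg.norm(a-b))
```

```text
[0.5916 0.2044 0.016 ] [0.6063 0.1726 0.016 ] 0.035113169936935314
```

Request:
advance([
  [0.53,0,0,-0.005,0],
  [0.53,0,0,-0.015,0],
  [0.53,0,0,-0.03,0],
  [0.53,0,0,-0.05,0],
  [0.53,0,0,-0.07,0],
  [0.53,0,0,-0.08,0],
  [0.53,0,0,-0.08,0],
  [0.53,0,0,-0.08,0],
])

```text
t: 5.35
tool_pos: [0.5368, 0.1601, 0.083]
tool_rot: [-3.068, -0.676, 0.0]
ft_force: [0.3, 0.1, -0.6]
opening: 0.527
gripper_force: 5.7
```

Run:
```python
from h import *
d=robot.get_image("wrist");o=np.zeros((420,790,3),np.uint8);o[:,:560]=d["image"][:,:,::-1]
e=robot.get_image("side")["image"][130:230,190:300,::-1];o[:200,570:790]=cv2.resize(e,(220,200))
cv2.imwrite("pics/w5.png",o)
```

```text
(no output)
```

View pics/w5.png

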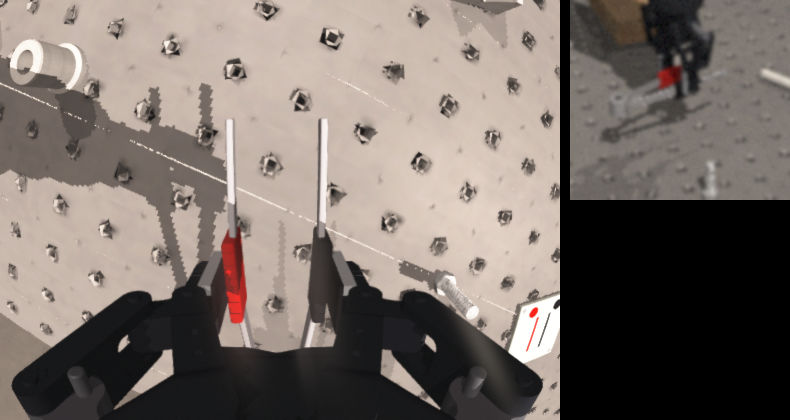

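The tweezers are held and level: the tips are at (230,120) and (323,120), the same rows as on the table. I'll carry them to the plate.

Request:
advance([
  [0.53,-0.008,0.012,0,0],
  [0.53,-0.025,0.037,0,-0.01],
  [0.53,-0.045,0.066,0,-0.02],
  [0.53,-0.065,0.096,0,-0.03],
  [0.53,-0.085,0.125,0,-0.04],
  [0.53,-0.105,0.155,0,-0.05],
  [0.53,-0.125,0.184,0,-0.06],
  [0.53,-0.145,0.214,0,-0.07],
  [0.53,-0.165,0.244,0,-0.08],
  [0.53,-0.185,0.273,0,-0.09],
  [0.53,-0.198,0.292,0,-0.1],
  [0.53,-0.205,0.303,0,-0.106],
  [0.53,-0.205,0.303,0,-0.106],
  [0.53,-0.205,0.303,0,-0.106],
  [0.53,-0.205,0.303,0,-0.106],
])

```text
t: 6.95
tool_pos: [0.4786, -0.1999, 0.0832]
tool_rot: [-3.027, -0.84, 0.0]
ft_force: [-0.3, 0.5, -0.1]
opening: 0.531
gripper_force: 5.7
```

Run:
```python
from h import *
d=robot.get_image("wrist");s=robot.observe();print(s["q"].round(2))
a=d["image"].astype(int);r,g,b=a[...,0],a[...,1],a[...,2]
for sz,c,m in blobs(r-np.maximum(g,b)>80,12): print("red",sz,c.round(1),wz(d,c,.006).round(4))
w=(a.min(2)>190)
for sz,c,m in blobs(w,300): print("white",sz,c.round(1),wz(d,c,.006).round(4))
cv2.imwrite("pics/w6.png",cv2.resize(d["image"][60:340,100:460,::-1],None,fx=2.1,fy=2.1,interpolation=cv2.INTER_CUBIC))
```

```text
[ 0.2   0.88  0.26  1.85 -0.45  0.48 -0.26]
red 319 [248.   72.7] [ 0.5551 -0.1313  0.006 ]
red 418 [262.6 120.8] [ 0.5318 -0.1566  0.006 ]
red 1117 [234.  284.8] [ 0.4158 -0.199   0.006 ]
white 12519 [281.7 120.6] [ 0.5385 -0.1675  0.006 ]
```

View pics/w6.png

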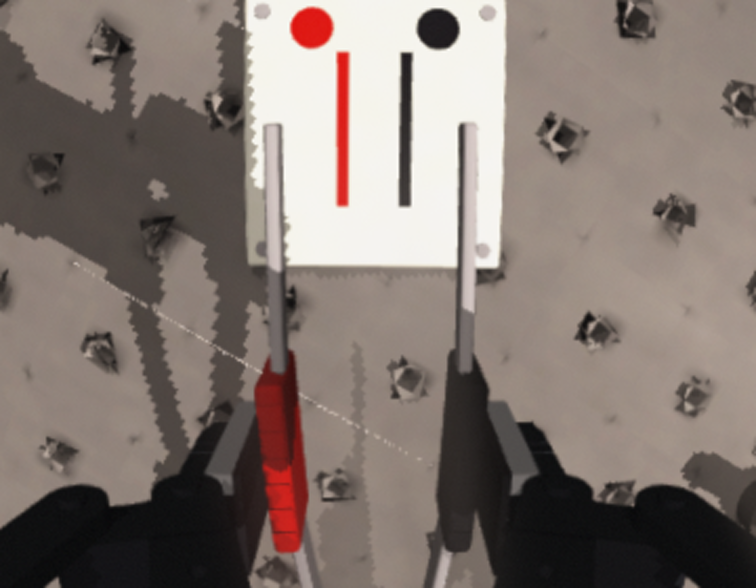

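The picture shows the plate square under the open tips: tips' inner edges at crop (281,126) and (460,126), line centres at (343,129) and (405,129), dots at (312,28) and (438,29). Red is on the red side. I'll work out the offset.

Run:
```python
from h import *
d=robot.get_image("wrist");s=robot.observe();M=R.from_rotvec(s["tool_rot"]).as_matrix()
f=lambda x,y,z:(M.T@(wz(d,(100+x/2.1,60+y/2.1),z)-s["tool_pos"]))*1000
for k,p in dict(lr=(343,129,.006),lb=(405.5,129,.006),dr=(312,28,.006),db=(438,29,.006),tr=(281,126,.0953),tb=(460,126,.0953)).items(): print(k,f(*p).round(1))
```

```text
lr [67.6 -9.3 77.3]
lb [67.6 10.6 77.3]
dr [100.6 -19.1  77.3]
db [100.3  20.8  77.3]
tr [ 68.  -17.4 -12. ]
tb [ 68.   16.5 -12. ]
```

Request:
advance([
  [0.53,0,0.001,0.01,0],
  [0.53,0,0.001,0.025,0],
  [0.53,0,0.001,0.04,0],
  [0.53,0,0.001,0.052,0],
  [0.53,0,0.001,0.058,0],
  [0.53,0,0.001,0.062,0],
  [0.53,0,0.001,0.062,0],
  [0.53,0,0.001,0.062,0],
  [0.53,0,0.001,0.062,0],
  [0.53,0,0.001,0.062,0],
  [0.53,0,0.001,0.062,0],
])

```text
t: 8.15
tool_pos: [0.4789, -0.202, 0.0215]
tool_rot: [3.028, 0.838, 0.0]
ft_force: [-0.1, -0.7, -0.4]
opening: 0.531
gripper_force: 5.7
```

Request:
advance([
  [0.52,0,0,0,0],
  [0.51,0,0,0,0],
  [0.5,0,0,0,0],
  [0.49,0,0,0,0],
  [0.48,0,0,0,0],
  [0.47,0,0,0,0],
  [0.46,0,0,0,0],
  [0.46,0,0,0,0],
  [0.46,0,0,0,0],
])

```text
t: 9.05
tool_pos: [0.4788, -0.202, 0.0213]
tool_rot: [3.028, 0.838, -0.0]
ft_force: [-0.1, 0.3, -0.7]
opening: 0.462
gripper_force: 7.8
```

Run:
```python
from h import *
d=robot.get_image("wrist")
cv2.imwrite("pics/w7.png",cv2.resize(d["image"][60:340,100:460,::-1],None,fx=2.1,fy=2.1,interpolation=cv2.INTER_CUBIC))
```

```text
(no output)
```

View pics/w7.png

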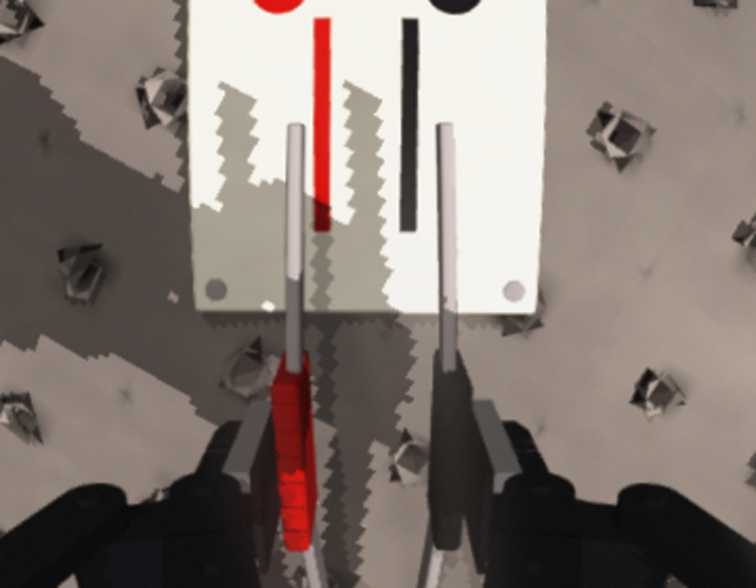

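The tips are lowered over the plate, with inner edges at crop (304,126) and (438,126) and lines at columns 322 and 410. The tips sit about 1 mm towards the black side. From here I'll measure by row profiles.

Create prof.py:
```python
from h import *
d=robot.get_image("wrist");s=robot.observe();M=R.from_rotvec(s["tool_rot"]).as_matrix()
zt=s["tool_pos"][2]+.0081
f=lambda x,y,z:((M.T@(wz(d,(x,y),z)-s["tool_pos"]))*1000).round(1)
g=d["image"].astype(int)
print(s["opening"],s["gripper_force"],"tipz",zt)
for y in (122,128,136): print(y,"x",f(277,y,zt+.004)[0],g[y,228:322,:].min(1).tolist())
red=(g[...,0]-g[...,1:].max(2)>80);red[160:]=0
dk=(g.max(2)<75);dk[160:]=0;dk[:,:285]=0;dk[:,308:]=0
for m in (red,dk):
    for sz,c,_ in blobs(m,100): print("line/dot",sz,c.round(1),f(*c,.006))
for x in (236,240,244,248,252,290,294,298,302,306,310): print(x,f(x,128,zt+.004)[1],f(x,128,zt-.004)[1])
```

```bash
python3 prof.py
```

```text
0.4687946249490451 7.8178770840168 tipz 0.029412595470797397
122 x 66.9 [237, 237, 237, 237, 237, 237, 237, 235, 198, 152, 173, 189, 193, 196, 189, 152, 121, 177, 233, 237, 232, 107, 29, 19, 21, 24, 24, 27, 63, 165, 234, 238, 238, 238, 238, 238, 236, 234, 220, 179, 152, 150, 149, 148, 147, 148, 147, 147, 147, 147, 148, 167, 229, 236, 237, 237, 238, 237, 238, 238, 238, 237, 223, 88, 44, 43, 42, 44, 42, 51, 107, 201, 237, 239, 239, 239, 239, 239, 235, 160, 75, 104, 163, 188, 195, 196, 198, 205, 237, 239, 239, 239, 239, 239]
128 x 64.5 [236, 236, 236, 237, 237, 237, 237, 234, 184, 152, 176, 188, 193, 197, 185, 148, 119, 182, 233, 236, 224, 98, 27, 20, 20, 24, 23, 28, 69, 172, 234, 236, 237, 237, 237, 233, 201, 155, 147, 147, 147, 147, 148, 146, 146, 148, 147, 147, 147, 147, 147, 148, 147, 161, 227, 237, 238, 239, 239, 239, 239, 238, 223, 90, 46, 45, 45, 45, 44, 50, 103, 195, 236, 239, 240, 240, 240, 240, 237, 179, 80, 102, 158, 184, 193, 197, 198, 199, 208, 236, 239, 240, 240, 239]
136 x 61.3 [237, 237, 237, 237, 237, 237, 237, 233, 164, 153, 179, 189, 195, 197, 184, 144, 128, 192, 234, 236, 222, 126, 36, 17, 19, 20, 21, 25, 58, 176, 233, 236, 236, 236, 236, 236, 233, 200, 156, 147, 148, 148, 147, 150, 150, 149, 150, 150, 150, 150, 150, 151, 150, 151, 171, 233, 239, 238, 239, 239, 239, 236, 194, 80, 49, 47, 50, 48, 47, 57, 122, 214, 238, 239, 239, 239, 239, 239, 237, 195, 84, 89, 148, 182, 193, 197, 198, 201, 207, 232, 238, 238, 238, 238]
line/dot 598 [232.6  52.7] [101.6 -21.4  15.3]
line/dot 718 [252.7 112.6] [ 71.6 -11.7  15.3]
line/dot 587 [294.6 113.2] [71.3  8.4 15.3]
236 -16.4 -17.4
240 -14.8 -15.7
244 -13.2 -14.0
248 -11.6 -12.3
252 -10.0 -10.6
290 5.1 5.4
294 6.7 7.1
298 8.3 8.8
302 9.9 10.5
306 11.5 12.2
310 13.1 13.9
```

Request:
advance([
  [0.46,0.003,-0.001,0,0],
  [0.45,0.003,-0.001,0,0],
  [0.44,0.003,-0.001,0,0],
  [0.43,0.003,-0.001,0,0],
  [0.42,0.003,-0.001,0,0],
  [0.42,0.003,-0.001,0,0],
  [0.42,0.003,-0.001,0,0],
  [0.42,0.003,-0.001,0,0],
])

```text
t: 9.95
tool_pos: [0.4809, -0.1996, 0.0213]
tool_rot: [3.028, 0.838, -0.0]
ft_force: [-0.3, -0.1, 0.4]
opening: 0.423
gripper_force: 9.6
```

```bash
python3 prof.py | grep -v 136
```

```text
0.42197512532023757 9.595499038696289 tipz 0.02944446707491089
122 x 66.9 [238, 238, 238, 238, 238, 238, 238, 238, 238, 237, 237, 237, 237, 237, 234, 169, 154, 180, 191, 195, 197, 184, 142, 95, 35, 20, 25, 24, 24, 26, 54, 161, 224, 194, 157, 147, 147, 146, 147, 146, 145, 147, 146, 145, 145, 146, 146, 146, 146, 146, 154, 202, 232, 236, 236, 236, 236, 236, 236, 236, 236, 237, 237, 236, 218, 104, 47, 42, 43, 41, 40, 40, 44, 52, 80, 134, 175, 190, 196, 197, 191, 186, 229, 237, 238, 238, 238, 238, 238, 237, 238, 238, 238, 237]
128 x 64.5 [233, 237, 237, 237, 237, 237, 237, 237, 237, 237, 238, 237, 237, 238, 232, 140, 162, 184, 192, 195, 196, 178, 123, 85, 33, 21, 25, 23, 25, 27, 55, 157, 201, 169, 157, 150, 149, 149, 149, 148, 148, 147, 147, 147, 148, 146, 147, 149, 171, 224, 232, 235, 236, 236, 237, 237, 237, 237, 237, 237, 238, 238, 238, 237, 223, 88, 46, 45, 44, 42, 43, 45, 65, 76, 77, 122, 169, 189, 193, 195, 194, 202, 231, 238, 239, 239, 239, 239, 239, 239, 239, 239, 239, 239]
line/dot 605 [234.6  58.3] [ 98.7 -20.4  15.3]
line/dot 691 [254.9 115.9] [ 70.  -10.7  15.3]
line/dot 566 [296.8 116. ] [70.   9.4 15.3]
236 -16.4 -17.4
240 -14.8 -15.7
244 -13.2 -14.0
248 -11.6 -12.3
252 -10.0 -10.6
290 5.1 5.4
294 6.6 7.1
298 8.2 8.8
302 9.8 10.4
306 11.4 12.1
310 13.0 13.8
```

Request:
advance([
  [0.417,0,0,0,0],
  [0.414,0,0,0,0],
  [0.414,0,0,0,0],
  [0.414,0,0,0,0],
  [0.414,0,0,0,0],
  [0.414,0,0,0,0],
  [0.414,0,0,0,0],
  [0.414,0,0,0,0],
  [0.414,0,0,0,0],
  [0.414,0,0,0,0],
  [0.414,0,0,0,0],
  [0.414,0,0,0,0],
  [0.414,0,0,0,0],
  [0.414,0,0,0,0],
  [0.414,0,0,0,0],
  [0.414,0,0,0,0],
])

```text
t: 11.6
tool_pos: [0.4809, -0.1996, 0.0213]
tool_rot: [3.028, 0.838, -0.0]
ft_force: [-0.5, -0.5, -0.6]
opening: 0.417
gripper_force: 10.0
```

```bash
python3 prof.py | grep -E '^122|^0|line'
```

```text
0.4145942748536398 10.009380877017975 tipz 0.02942662598188204
122 x 66.9 [238, 238, 238, 238, 238, 237, 238, 238, 238, 237, 237, 238, 237, 237, 237, 234, 164, 151, 181, 192, 194, 195, 184, 144, 95, 36, 24, 24, 27, 26, 53, 160, 224, 194, 157, 147, 146, 145, 146, 147, 145, 146, 146, 146, 146, 152, 189, 207, 229, 234, 235, 235, 236, 235, 236, 236, 236, 236, 236, 236, 236, 237, 237, 236, 218, 105, 47, 42, 42, 43, 42, 45, 52, 80, 133, 174, 190, 195, 197, 191, 189, 228, 237, 238, 237, 237, 237, 238, 238, 238, 238, 238, 238, 238]
line/dot 603 [234.6  58.4] [ 98.7 -20.4  15.3]
line/dot 653 [255.2 115.1] [ 70.4 -10.5  15.3]
line/dot 582 [297.  116.7] [69.6  9.5 15.3]
```

```bash
python3 -c "
from workcell import robot
print(robot.close_job())"
```

```text
the job is handed in; nothing more can be done
None
```

I handed the job in with the tweezers held level, about 23 mm above the plate's top, at a measured tip gap of about 20.4 mm with each tip over its own line and a steady 10 N grip; no verdict came back.

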